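# Make up two weld kits from the cut stock

## Task

Make up the two weld kits from the cut steel on the bench: the saddle-foot kit (square base plate, square tube stub and channel piece) goes in the rectangular tray, and the hinge kit (long drilled flat bar and tall narrow round tube) goes in the round dish. Lift each piece over the lip and set it down the same way up as it lies now, so that every piece rests flat on the floor of its own tray or dish, not propped on the rim or on another piece. Leave the two spares, the low wide collar and the short flat offcut, where they lie on the bench.

Things in the scene. Friction and masses are not known exactly. Their poses are not given: they have to be found in the camera images.
- tray: Kit tray for the saddle foot: the RECTANGULAR open sheet-metal tray, 240 mm (its x) by 140 mm (its y) outside, walls 3 mm thick and vertical, lip 25 mm high all round, flat floor 3 mm thick (234 x 134 mm clear inside). Origin: centre of its underside, on the bench top. A magnet base holds it fast to the bench: it does not shift. It is on the left or the right of the stock, with its long side pointing away from the robot, up to 15 degrees askew.
- dish: Kit dish for the hinge: the ROUND open sheet-metal dish, 188 mm across the rim, 172 mm across the foot, lip 25 mm high, walls 3 mm, flat floor 3 mm thick and 166 mm across. Origin: centre of its underside, on the bench top. A magnet base holds it fast. It stands on the other side of the stock from the tray.
- plate_c (a point): Base plate (saddle foot): square flat plate 60 x 60 mm, 10 mm thick, lying flat, four 8 mm holes near its corners, about 260 g. Point: its centre, 5 mm above its underside; x and y along its sides, z up. All loose pieces are bare bright steel and start on the bare bench top (height 0) in the order and turn that chance gives, at least 95 mm centre to centre.
- stub_c (a point): Square tube stub (saddle foot): 40 x 40 mm square hollow tube, 3 mm wall, 50 mm tall, standing on end so that its square opening faces up, about 170 g. Point: its centre, 25 mm above its underside; x and y across its faces, z up.
- channel_c (a point): Channel piece (saddle foot): short U-section lying on its back (web down, flanges up, so it is an open gutter): 50 mm wide over the flanges (its y), 45 mm long (its x), 25 mm tall, metal 5 mm thick, about 160 g. Point: centre of its outline, 12.5 mm above its underside.
- bar_c (a point): Hinge leaf (hinge): the LONG flat bar, 90 mm (its x) by 30 mm (its y), 10 mm thick, lying flat, with two 9 mm holes, about 200 g. Point: its centre, 5 mm above its underside.
- sleeve_c (a point): Hinge barrel (hinge): the TALL NARROW round tube, 34 mm outside, 23 mm bore, 50 mm tall, standing on end, about 180 g. Point: its centre, 25 mm above its underside, z along the tube.
- collar_c (a point): Spare, in neither kit: the LOW WIDE round collar, 50 mm outside, 37 mm bore, 20 mm tall, lying flat. Point: its centre, 10 mm above its underside.
- offcut_c (a point): Spare, in neither kit: the SHORT flat bar offcut without holes, 50 mm (its x) by 30 mm (its y), 10 mm thick, lying flat. Point: its centre, 5 mm above its underside.

How it is judged:
By the outcome, as a careful person would: the job done as asked, in the order asked, and still so for the second after the job is handed in, with the robot touching nothing.
It also fails if it takes over 128 s, if anything falls off the work surface, if the arm or the gripper's body presses on something with over 40 N, if the wrist force passes 120 N, or if a joint passes its speed limit or range.

## Robot

A 6-joint arm with a two-finger parallel gripper is mounted at the origin on the work surface. World frame = base frame: x ahead of the robot, y to its left, z up, the work surface at z = 0. Lengths are in mm, angles in rad, forces in N, time in s.
With the tool pointing down it reaches from about 250 to 775 mm from the base axis. Payload 4 kg.
Tool frame: the origin (TCP) lies on the mounting face of the last link; the fingertips stand 173 mm ahead of it and the grasp point (between the pads) lies 155 mm ahead of it; z points along the fingers, y is the line along which they close (so a half turn about z gives the same grasp; the last joint's range is limited). The gripper opens to 85 mm and grips with 20 to 120 N. Pads are 22 mm wide; open, the fingers measure 114 mm over their backs; the gripper's body (76 mm by 85 mm) begins 54 mm behind the grasp point. The pads swing forward as they close: fully open they stand 13 mm farther back than shut.
Start: joints at [-1.217, 0.087, 1.371, -0, 1.684, -0.103], TCP at [242.587, -493.611, 404.741] pointing down, gripper open.
Joint ranges: [-3.1, 3.1], [-0.76, 2.03], [0.27, 2.55], [-1.08, 4.22], [0.17, 2.65], [-2.57, 2.57]. Speed limits (rad/s): [2.79, 2.79, 3.14, 3.14, 3.14, 3.14].

## Interface

Orientations are given as a rotation vector (axis times angle).
In Python, from plant import observe, get_image, sign_off gives the robot as it stands.
- The arm moves only by the shell command python3 -m handwheel 'ROWS' [FORCE]. ROWS is a JSON object of lists of equal length, an entry for each row: "slide": the shift along the tool's x, y, z in mm, a list of three; "rotation": the turn, a rotation vector about the tool's x, y, z in degrees, a list of three; "grip": the closure, from -1 (fully open) to 1 (shut). A call has 1 to 20 rows; each row is the pose to reach, as a shift and turn from the pose commanded when the call began, along the tool's axes at that moment; what a row does not reach only later rows make up. A row lasts 1/10 s, in which the tool goes at most 50 mm and 8.59 degrees, less where a joint would pass 70% of its speed; a pose out of reach is approached as far as the arm can. A call with a gripper value outside its range is refused whole. The fingers move at their own pace and stop on an object; FORCE is the grip in N (left out, the last holds). Time passes only in rows, so rows that repeat a pose let the fingers close. It gives the time, the measured TCP pose, the force, the opening and the grip force at its end, in the units of the state.
- observe(): the state, without advancing time (a new reading comes with each control period).
- get_image(name): name is "scene" or "side" or "wrist"; returns a dict with "pixels" (420x560x3 uint8, red, green, blue), "K" (3x3 intrinsics, pixels), "k1" (the pictures are not rectified: a ray, as slopes to the right and down, at radius r is drawn at 1 + k1 r^2 times it, then the intrinsics apply), "world_from_camera" (4x4, takes a point from camera to world coordinates); the wrist camera has in their place "T_tool_cam" (4x4, takes a point from camera to tool coordinates, whose origin is the TCP and whose axes are the flange's). Camera axes: x right, y up, looking along -z (the intrinsics and any distortion apply to the point x, -y, -z); pixel columns grow to the right and rows downward; lengths in mm; the calibration is good to about 2 mm. A picture is of the moment at which its call begins: read the wrist's pose just before it. There is no depth.
- sign_off(): hands the job in; it is judged then, once.
The state is a dict: "t": time; "q": joint angles; "dq": joint speeds; "joint_torque": joint torques, N m; "eef_pos": TCP position; "ee_rot": TCP orientation; "wrist_force": force on the tool from outside, world axes, zero at the start; "torque": the same for the moment, N m; "gripper_width": finger opening in mm; "grip_force": force on a finger pad.
Only numpy, scipy, OpenCV 4.12 (cv2) and the standard library are available. Lean on these libraries where they do the work, as an engineer would, in place of code of your own. Each camera call takes 0.05 s, during which the arm holds its last target. There are 200 camera calls.

## Working session

There is one attempt and no reset: what is moved stays moved. The work goes in short steps, Python scripts to look and compute and a shell command to move; the robot and the scene stay as the last step left them, time stands still between calls to the robot, and variables do not carry over. Pictures are saved under pics/ and viewed, at most 14 in all, crops included, and the job is handed in when it is done.

```bash
mkdir -p pics; ls
python3 - <<'E'
from plant import *
import cv2,numpy as np
for n in("scene","side","wrist"):
    d=get_image(n); cv2.imwrite(f"pics/{n}0.png",d["pixels"][:,:,::-1]); np.save(f"pics/{n}0.npy",d,allow_pickle=True)
    print(n,np.round(d["K"],1).tolist(),d["k1"],np.round(d.get("world_from_camera",d.get("T_tool_cam")),3).tolist())
o=observe();print(o)
E
```

```text
pics
scene [[506.6, 0.0, 282.4], [0.0, 506.6, 214.1], [0.0, 0.0, 1.0]] -0.013239000824946796 [[0.586, -0.588, 0.557, 1138.404], [0.81, 0.408, -0.421, -444.393], [0.02, 0.698, 0.716, 780.558], [0.0, 0.0, 0.0, 1.0]]
side [[510.5, 0.0, 290.6], [0.0, 510.5, 206.4], [0.0, 0.0, 1.0]] -0.15862364919123959 [[-0.7, 0.373, -0.609, -150.744], [-0.714, -0.341, 0.612, 710.931], [0.021, 0.863, 0.505, 652.544], [0.0, 0.0, 0.0, 1.0]]
wrist [[303.1, 0.0, 280.6], [0.0, 303.1, 212.6], [0.0, 0.0, 1.0]] -0.04077928228322973 [[0.001, 0.946, 0.323, 82.915], [1.0, -0.001, -0.001, 0.072], [-0.001, 0.323, -0.946, 30.16], [0.0, 0.0, 0.0, 1.0]]
{'t': 0.15, 'q': array([-1.21711446e+00,  8.78288169e-02,  1.37195031e+00,  1.58222817e-05,
        1.68362396e+00, -1.03120407e-01]), 'dq': array([ 0.0009464 , -0.00069089, -0.00638554, -0.00104131,  0.00047768,
        0.00016349]), 'joint_torque': array([ 1.18199590e-03, -3.52372742e+01, -3.13679266e+01, -2.71519502e-04,
        8.01316055e-03,  3.88539164e-06]), 'eef_pos': array([ 242.55116296, -493.52898405,  403.76200035]), 'ee_rot': array([-3.05825226e+00, -7.10916448e-01,  3.30649886e-04]), 'wrist_force': array([0.23595941, 0.62719953, 0.48557068]), 'torque': array([-0.06967157,  0.02444092,  0.00729028]), 'grip_force': 0.0, 'gripper_width': 85.41793034420648}
```

View pics/scene0.png

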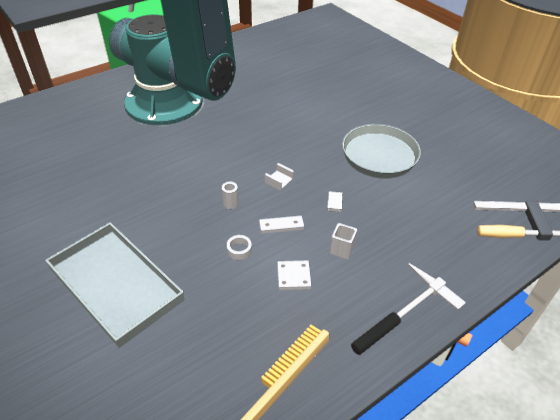

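View pics/side0.png

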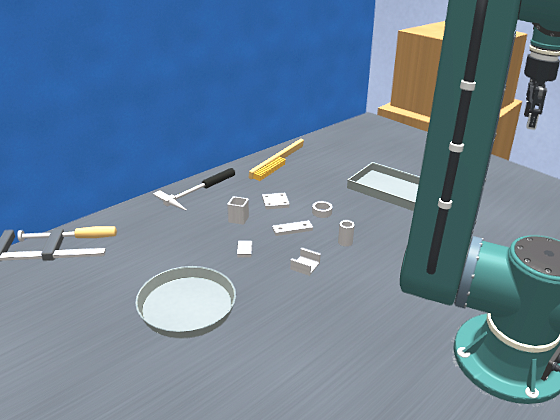

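The scene view shows the sleeve (230,195), collar (239,247), channel (279,177), bar (281,224), offcut (335,201), stub (344,241) and plate (294,274). The tray is at (115,280) and the dish at (381,150). The side view agrees.

```bash
cat > h.py <<'E'
import numpy as np,cv2
from plant import *
from scipy.spatial.transform import Rotation as R
def load(n): return np.load(f"pics/{n}.npy",allow_pickle=True).item()
def snap(cam,name):
    o=observe(); d=get_image(cam)
    if cam=="wrist":
        T=np.eye(4);T[:3,:3]=R.from_rotvec(o["ee_rot"]).as_matrix();T[:3,3]=o["eef_pos"]
        d["world_from_camera"]=T@d["T_tool_cam"]
    cv2.imwrite(f"pics/{name}.png",d["pixels"][:,:,::-1]);np.save(f"pics/{name}.npy",d,allow_pickle=True);return d
def cast(d,px,z):
    n=cv2.undistortPoints(np.array(px,float).reshape(-1,1,2),np.array(d["K"]),np.array([d["k1"],0,0,0.]))[:,0]
    W=np.array(d["world_from_camera"]);r=np.c_[n[:,0],-n[:,1],-np.ones(len(n))]@W[:3,:3].T
    return (W[:3,3]+r*((z-W[2,3])/r[:,2])[:,None])[:,:2]
def proj(d,P):
    W=np.array(d["world_from_camera"]);c=(np.atleast_2d(P)-W[:3,3])@W[:3,:3]
    x=np.c_[c[:,0],-c[:,1]]/-c[:,2:];x*=1+d["k1"]*(x**2).sum(1,keepdims=True)
    return x*[d["K"][0][0],d["K"][1][1]]+[d["K"][0][2],d["K"][1][2]]
def blobs(d,thr,amin=60,amax=9e9):
    g=d["pixels"].min(2).astype(np.uint8);m=(g>thr).astype(np.uint8)
    return [c[:,0] for c in cv2.findContours(m,cv2.RETR_EXTERNAL,cv2.CHAIN_APPROX_NONE)[0] if amin<cv2.contourArea(c)<amax]
def rect(p):
    (c,s,a)=cv2.minAreaRect(np.float32(p)); 
    if s[0]<s[1]: s=s[::-1];a+=90
    return np.round(c,1),np.round(s,1),round((a+90)%180-90,1)
E
python3 - <<'E'
from h import *
for cam in("scene0","side0"):
    d=load(cam);g=d["pixels"].min(2)
    print(cam,[g[v,u] for u,v in ([(115,280),(381,150),(292,274),(281,219),(300,330),(200,330)] if cam=="scene0" else [(190,300),(293,228),(200,360)])])
    for c in blobs(d,150,40,20000):
        print(c.mean(0).round(), "z0",rect(cast(d,c,0)),"z10",rect(cast(d,c,10)))
E
```

```text
scene0 [np.uint8(208), np.uint8(209), np.uint8(250), np.uint8(249), np.uint8(123), np.uint8(118)]
[441. 357.] z0 (array([963.3,  40.9]), array([42.6, 12.9]), 89.8) z10 (array([965.6,  34.7]), array([42.1, 12.8]), 89.8)
[285. 376.] z0 (array([ 832.5, -192.1]), array([210.2,  11.6]), -76.2) z10 (array([ 836.4, -195.3]), array([207.5,  11.4]), -76.2)
[505. 376.] z0 (array([1069. ,  122.3]), array([426.8, 146.1]), -89.5) z10 (array([1069.8,  115. ]), array([421.3, 144.2]), -89.5)
[531. 287.] z0 (array([958.2, 296. ]), array([47.9, 11.9]), -77.7) z10 (array([960.5, 286.5]), array([47.3, 11.8]), -77.7)
[429. 291.] z0 (array([867.2, 120.9]), array([131.6, 115.9]), -55.0) z10 (array([870.7, 113.6]), array([130. , 114.4]), -55.0)
[294. 274.] z0 (array([674.1, -61.8]), array([69. , 63.1]), -32.6) z10 (array([680.1, -66.7]), array([68.1, 62.3]), -32.6)
[239. 244.] z0 (array([ 549.1, -107.5]), array([52.6, 52.3]), 2.4) z10 (array([ 556.6, -111.8]), array([52. , 51.6]), 2.4)
[509. 230.] z0 (array([841.4, 383.5]), array([122.5,  24.8]), 52.9) z10 (array([845.2, 372.9]), array([120.9,  24.4]), 52.9
[... 4641 characters left out ...]
, array([205.1, 151.3]), 9.7)
[456. 147.] z0 (array([ 548. , -757.5]), array([82.1, 44.3]), -66.9) z10 (array([ 537.3, -735. ]), array([80.8, 43.6]), -66.9)
[276. 155.] z0 (array([ 892.8, -277.6]), array([293.1,  15.4]), -76.2) z10 (array([ 876.8, -262.4]), array([288.6,  15.2]), -76.2)
[468.  85.] z0 (array([  877.2, -1460.5]), array([150.2,  66.4]), -63.9) z10 (array([  861.4, -1427.2]), array([147.9,  65.4]), -63.9)
[535.  92.] z0 (array([  853.9, -2270.7]), array([3210.8,  302.6]), -68.5) z10 (array([  838.6, -2225. ]), array([3161.6,  298. ]), -68.5)
[400.  58.] z0 (array([ 1909.3, -2352.8]), array([3688.9,  659.6]), -61.4) z10 (array([ 1877.7, -2305.8]), array([3632.3,  649.5]), -61.4)
```

Run:
```python
import cv2
a=cv2.imread("pics/scene0.png")[155:295,205:365]
cv2.imwrite("pics/crop1.png",cv2.resize(a,(800,700)[:2] if 0 else (685,600),interpolation=cv2.INTER_CUBIC))
```

```text
(no output)
```

View pics/crop1.png

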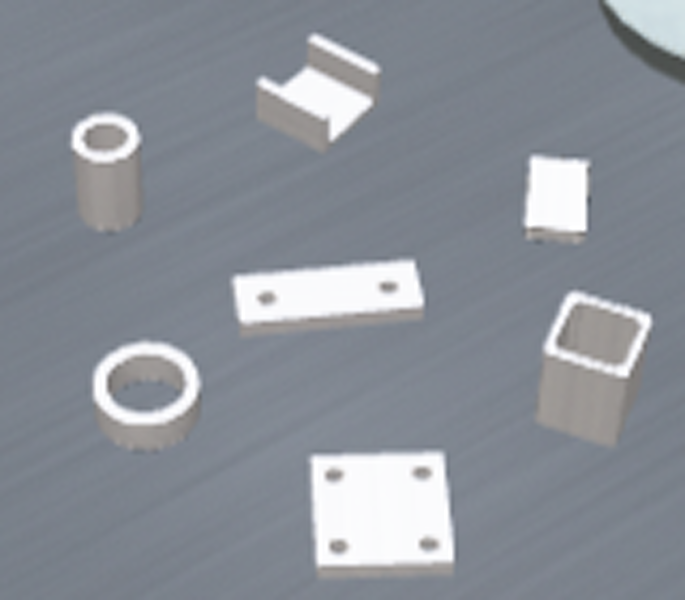

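The crop separates the pieces clearly: the top faces are near-white and the side faces darker. I'll threshold the top faces and cast them at their true heights.

Run:
```python
from h import *
P={"plate":(679,-67,10),"bar":(557,-7,10),"offcut":(569,128,10),"stub":(680,55,50),"sleeve":(440,-65,50),"collar":(565,-119,20),"channel":(440,70,25)}
for cam in("scene0","side0"):
    d=load(cam);print(cam)
    for n,(x,y,z) in P.items():
        uv=proj(d,[x,y,z])[0]
        for c in blobs(d,228,15,1500):
            if np.hypot(*(c.mean(0)-uv))<25: print(n,c.mean(0).round(),rect(cast(d,c,z)),"z5" if n!="channel" else "", rect(cast(d,c,5))[0] if n=="channel" else "")
    # containers rims: outer contour
    for c in blobs(d,150,2000,20000):
        uv=c.mean(0)
        print("big",uv.round(),"z25",rect(cast(d,c,25)),"inner z3:",[rect(cast(d,e,3)) for e in blobs(d,195,2000,20000) if np.hypot(*(e.mean(0)-uv))<15])
```

```text
scene0
plate [294. 274.] (array([678.7, -65.4]), array([59.4, 59.2]), -32.9) z5 
bar [281. 223.] (array([557.5,  -7.4]), array([88.5, 29.2]), 62.4) z5 
offcut [335. 200.] (array([568.8, 128.8]), array([49.9, 28.4]), -40.5) z5 
sleeve [229. 187.] (array([440.3, -60. ]), array([31.4, 29.6]), -32.3) z5 
collar [238. 244.] (array([ 563.7, -116.3]), array([47.3, 45.6]), -33.4) z5 
channel [279. 178.] (array([452.3,  63.1]), array([54.8, 32.1]), 7.4)  [434.1  76.6]
big [505. 376.] z25 (array([1071.2,  104.1]), array([413.1, 141.4]), -89.5) inner z3: [(array([1070.1,   92.1]), array([369.9, 144.1]), -89.8)]
big [113. 279.] z25 (array([ 498.2, -350.9]), array([243.8, 142.9]), 9.5) inner z3: [(array([ 480.6, -348.5]), array([246. , 144.9]), 9.6)]
big [381. 148.] z25 (array([502.5, 329.1]), array([186.6, 185.4]), 55.8) inner z3: []
big [72. 45.] z25 (array([-409.8,  -90.5]), array([365.8, 203.1]), -9.4) inner z3: [(array([-453.5,  -81.5]), array([366.8, 205. ]), -9.4)]
big [429.  43.] z25 (array([157.2, 866. ]), array([851.5, 266.7]), 8.0) inner z3: []
side0
plate [275. 199.] (array([678.5, -65.8]), array([61.3, 60.9]), -33.0) z5 
bar [291. 226.] (array([557. ,  -7.2]), array([91.1, 31.3]), 62.3) z5 
offcut [244. 247.] (array([567.6, 130.5]), array([46.4, 29.6]), -43.5) z5 
sleeve [347. 224.] (array([438. , -58.7]), array([30.7, 29.1]), -49.2) z5 
collar [322. 206.] (array([ 563.7, -115.9]), array([48.1, 44.2]), 47.5) z5 
channel [305. 262.] (array([423.4,  84.1]), array([56.5, 32.3]), 0.9)  [441.7  64.2]
big [185. 298.] z25 (array([501.8, 329.5]), array([187.5, 186.9]), 47.8) inner z3: [(array([513.7, 324.2]), array([192.8, 163. ]), 52.1)]
big [535.  92.] z25 (array([  815.5, -2156.4]), array([3087.8,  291. ]), -68.5) inner z3: []
big [400.  58.] z25 (array([ 1830.3, -2235.4]), array([3547.5,  634.3]), -61.4) inner z3: []
```

```bash
cat >> h.py <<'E'
def go(x,y,z,th):
    "shift in tool axes and turn (deg about tool z) from the current pose to TCP x,y,z with tool x at heading th"
    o=observe();M=R.from_rotvec(o["ee_rot"]).as_matrix()
    s=M.T@(np.array([x,y,z])-o["eef_pos"]);t0=np.degrees(np.arctan2(M[1,0],M[0,0]))
    print("t",round(o["t"],1),"th",round(t0,1),"pos",o["eef_pos"].round(1),"w",round(o["gripper_width"],1),"slide",s.round(1),"turn",round(t0-th,1),"tilt",M[2,:2].round(3))
E
python3 -c "
from h import *
go(678.6,-65.6,300,57)"
```

```text
t 0.1 th 26.2 pos [ 242.6 -493.5  403.8] w 85.4 slide [ 580.1 -191.5  104.2] turn -30.8 tilt [ 0.    -0.002]
```

```bash
python3 -m handwheel '{"slide":[[580,-191,104],[580,-191,104],[580,-191,104],[580,-191,104],[580,-191,104],[580,-191,104],[580,-191,104],[580,-191,104],[580,-191,104],[580,-191,104],[580,-191,104],[580,-191,104],[580,-191,104],[580,-191,104],[580,-191,104],[580,-191,104],[580,-191,104],[580,-191,104]],"rotation":[[0,0,-31],[0,0,-31],[0,0,-31],[0,0,-31],[0,0,-31],[0,0,-31],[0,0,-31],[0,0,-31],[0,0,-31],[0,0,-31],[0,0,-31],[0,0,-31],[0,0,-31],[0,0,-31],[0,0,-31],[0,0,-31],[0,0,-31],[0,0,-31]],"grip":[-1,-1,-1,-1,-1,-1,-1,-1,-1,-1,-1,-1,-1,-1,-1,-1,-1,-1]}' 60
python3 - <<'E'
from h import *
d=snap("wrist","w1")
go(678.6,-65.6,172,57)
for c in blobs(d,215,300,30000): print(c.mean(0).round(),"z10",rect(cast(d,c,10)),"z50",rect(cast(d,c,50)))
E
```

```text
t: 1.95
eef_pos: [678.3, -67.5, 301.5]
ee_rot: [2.759, 1.501, 0.001]
wrist_force: [-0.1, 1.2, -0.2]
gripper_width: 85.2
grip_force: 0.0
t 2.0 th 57.1 pos [678.4 -67.4 301.4] w 85.1 slide [  1.6  -0.9 129.4] turn 0.1 tilt [0.    0.001]
[134. 220.] z10 (array([556.3,  -7.3]), array([88.4, 28.7]), 62.8) z50 (array([581.8,  -5.8]), array([74.9, 24.3]), 62.8)
[279. 203.] z10 (array([677.7, -65.6]), array([59.5, 57.7]), -32.9) z50 (array([684.7, -55.2]), array([50.4, 48.9]), -32.9)
[37. 83.] z10 (array([567.7, 129.7]), array([49. , 29.3]), -42.1) z50 (array([591.5, 110.2]), array([41.5, 24.8]), -42.1)
[182.  77.] z10 (array([670.4,  65.4]), array([46.6, 46.4]), 31.4) z50 (array([678.5,  55.7]), array([39.5, 39.3]), 31.4)
```

View pics/w1.png

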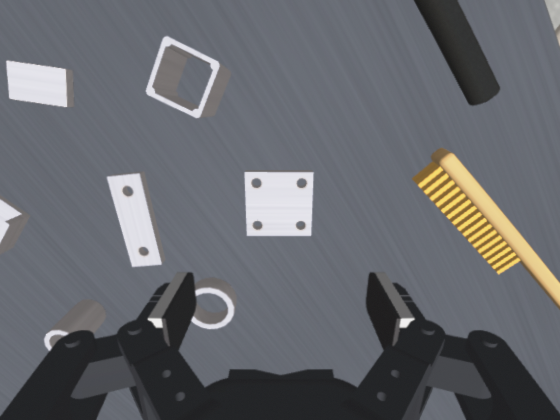

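The plate sits between the fingers at (279,203). The wrist measurements agree with the fixed cameras to about 1 mm. Descend and grip.

```bash
python3 -m handwheel '{"slide":[[1.5,-1,40],[1.5,-1,80],[1.5,-1,105],[1.5,-1,122],[1.5,-1,132],[1.5,-1,132],[1.5,-1,132],[1.5,-1,132],[1.5,-1,132],[1.5,-1,132],[1.5,-1,132],[1.5,-1,132],[1.5,-1,132]],"rotation":[[0,0,0],[0,0,0],[0,0,0],[0,0,0],[0,0,0],[0,0,0],[0,0,0],[0,0,0],[0,0,0],[0,0,0],[0,0,0],[0,0,0],[0,0,0]],"grip":[-1,-1,-1,-1,-1,-1,1,1,1,1,1,1,1]}' 60
```

```text
t: 3.3
eef_pos: [679.9, -64.7, 171.7]
ee_rot: [2.756, 1.502, 0.006]
wrist_force: [0.7, 0.1, 6.4]
gripper_width: 57.9
grip_force: 66.2
```

```bash
python3 -m handwheel '{"slide":[[0,0,-20],[0,0,-60],[0,0,-100],[0,0,-100]],"rotation":[[0,0,0],[0,0,0],[0,0,0],[0,0,0]],"grip":[1,1,1,1]}'
python3 -c "
from h import *
go(567,-339,268,9.5)"
```

```text
t: 3.7
eef_pos: [680.6, -64.8, 277.0]
ee_rot: [2.75, 1.499, 0.018]
wrist_force: [0.7, -0.4, -1.0]
gripper_width: 57.9
grip_force: 65.4
t 3.7 th 57.2 pos [680.6 -64.8 277. ] w 57.9 slide [-292.    53.1    8.1] turn 47.7 tilt [0.006 0.013]
```

```bash
python3 -m handwheel '{"slide":[[-292,53,8],[-292,53,8],[-292,53,8],[-292,53,8],[-292,53,8],[-292,53,8],[-292,53,8],[-292,53,8],[-292,53,8],[-292,53,8],[-292,53,8],[-292,53,8]],"rotation":[[0,0,47.7],[0,0,47.7],[0,0,47.7],[0,0,47.7],[0,0,47.7],[0,0,47.7],[0,0,47.7],[0,0,47.7],[0,0,47.7],[0,0,47.7],[0,0,47.7],[0,0,47.7]],"grip":[1,1,1,1,1,1,1,1,1,1,1,1]}'
python3 - <<'E'
from h import *
d=snap("wrist","w2")
go(567,-339,175,9.5)
d=snap("scene","s2")
E
```

```text
t: 4.9
eef_pos: [565.6, -337.6, 260.8]
ee_rot: [3.131, 0.262, 0.0]
wrist_force: [0.2, -0.6, -3.1]
gripper_width: 58.1
grip_force: 65.3
t 5.0 th 9.6 pos [ 565.5 -337.8  260.8] w 57.7 slide [ 1.2  1.4 85.8] turn 0.1 tilt [0. 0.]
```

View pics/w2.png

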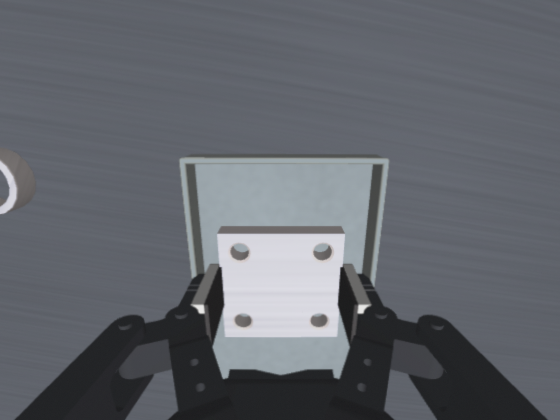

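The plate is held level, centred over the far part of the tray. Set it down and open partly.

```bash
python3 -m handwheel '{"slide":[[1,1,40],[1,1,65],[1,1,78],[1,1,83],[1,1,86],[1,1,86],[1,1,86]],"rotation":[[0,0,0],[0,0,0],[0,0,0],[0,0,0],[0,0,0],[0,0,0],[0,0,0]],"grip":[1,1,1,1,1,1,1]}'
python3 -c "
from h import *
go(567,-339,174.7,9.5)"
```

```text
t: 5.7
eef_pos: [566.8, -339.9, 176.6]
ee_rot: [3.129, 0.259, 0.004]
wrist_force: [0.4, -0.3, -2.6]
gripper_width: 57.8
grip_force: 65.3
t 5.7 th 9.5 pos [ 566.8 -339.9  176.6] w 57.8 slide [ 0.3 -0.9  1.9] turn -0.0 tilt [0.002 0.002]
```

```bash
python3 -m handwheel '{"slide":[[0,0,1.5],[0,0,1.5],[0,0,1.5],[0,0,1.5],[0,0,1.5],[0,0,1.5],[0,0,-40],[0,0,-90],[0,0,-125],[0,0,-125]],"rotation":[[0,0,0],[0,0,0],[0,0,0],[0,0,0],[0,0,0],[0,0,0],[0,0,0],[0,0,0],[0,0,0],[0,0,0]],"grip":[1,1,-0.75,-0.75,-0.75,-0.75,-0.75,-0.75,-0.75,-0.75]}'
python3 -c "
from h import *
go(678.5,55.5,300,31.4)"
```

```text
t: 6.7
eef_pos: [567.5, -340.3, 308.6]
ee_rot: [3.121, 0.259, 0.018]
wrist_force: [0.4, -0.5, 1.4]
gripper_width: 74.5
grip_force: 0.0
t 6.7 th 9.5 pos [ 567.5 -340.3  308.6] w 74.5 slide [ 174.6 -372.2    6.5] turn -21.9 tilt [0.011 0.011]
```

```bash
python3 -m handwheel '{"slide":[[174.6,-372,6],[174.6,-372,6],[174.6,-372,6],[174.6,-372,6],[174.6,-372,6],[174.6,-372,6],[174.6,-372,6],[174.6,-372,6],[174.6,-372,6],[174.6,-372,6],[174.6,-372,6],[174.6,-372,6],[174.6,-372,6]],"rotation":[[0,0,-21.9],[0,0,-21.9],[0,0,-21.9],[0,0,-21.9],[0,0,-21.9],[0,0,-21.9],[0,0,-21.9],[0,0,-21.9],[0,0,-21.9],[0,0,-21.9],[0,0,-21.9],[0,0,-21.9],[0,0,-21.9]],"grip":[-0.75,-0.75,-0.75,-0.75,-0.75,-0.75,-0.75,-0.75,-0.75,-0.75,-0.75,-0.75,-0.75]}'
python3 - <<'E'
from h import *
d=snap("wrist","w3")
go(678.5,55.5,185,31.4)
for c in blobs(d,215,300,30000): print(c.mean(0).round(),"z10",rect(cast(d,c,10)),"z50",rect(cast(d,c,50)))
d=snap("scene","s3")
E
```

```text
t: 8.0
eef_pos: [677.1, 54.2, 293.8]
ee_rot: [3.025, 0.845, -0.0]
wrist_force: [-0.2, 0.7, -0.9]
gripper_width: 74.4
grip_force: 0.0
t 8.1 th 31.2 pos [677.1  54.4 293.9] w 75.1 slide [  1.8  -0.3 108.9] turn -0.2 tilt [-0.  0.]
[270. 331.] z10 (array([556.5,  -7.7]), array([89. , 29.1]), 62.8) z50 (array([586.7,   8.9]), array([74.9, 24.5]), 62.8)
[153. 262.] z10 (array([567.8, 129.5]), array([49.2, 29.2]), -42.0) z50 (array([596.2, 124.4]), array([41.5, 24.6]), -42.0)
[280. 222.] z10 (array([665.4,  47.7]), array([46.9, 45.9]), -58.7) z50 (array([678.4,  55.5]), array([39.5, 38.7]), -58.7)
[425.  11.] z10 (array([864.3,  42.9]), array([37.2,  6.5]), -86.0) z50 (array([845.9,  51.5]), array([31.4,  5.4]), -86.0)
```

View pics/s3.png

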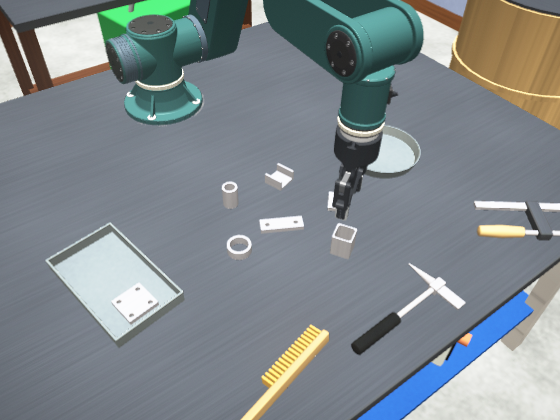

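The plate lies flat in the tray at (135,301), and the stub's top is confirmed at (678.4, 55.5). Grasp the stub.

```bash
python3 -m handwheel '{"slide":[[1.8,-0.5,40],[1.8,-0.5,75],[1.8,-0.5,98],[1.8,-0.5,108],[1.8,-0.5,108],[1.8,-0.5,108],[1.8,-0.5,108],[1.8,-0.5,108],[1.8,-0.5,108],[1.8,-0.5,108],[1.8,-0.5,108],[1.8,-0.5,108]],"rotation":[[0,0,0],[0,0,0],[0,0,0],[0,0,0],[0,0,0],[0,0,0],[0,0,0],[0,0,0],[0,0,0],[0,0,0],[0,0,0],[0,0,0]],"grip":[-0.75,-0.75,-0.75,-0.75,-0.75,1,1,1,1,1,1,1]}' 60
python3 -m handwheel '{"slide":[[0,0,-20],[0,0,-60],[0,0,-105],[0,0,-105]],"rotation":[[0,0,0],[0,0,0],[0,0,0],[0,0,0]],"grip":[1,1,1,1]}'
python3 -c "
from h import *
go(498,-351,275,9.5)"
```

```text
t: 9.3
eef_pos: [679.4, 57.5, 188.4]
ee_rot: [3.023, 0.849, 0.007]
wrist_force: [0.3, 1.3, 5.9]
gripper_width: 39.3
grip_force: 61.2
t: 9.7
eef_pos: [680.1, 57.7, 299.9]
ee_rot: [3.02, 0.849, 0.023]
wrist_force: [2.1, 1.0, 0.1]
gripper_width: 39.5
grip_force: 60.8
t 9.7 th 31.4 pos [680.1  57.7 299.9] w 39.5 slide [-368.6  253.9   22.1] turn 21.9 tilt [0.013 0.008]
```

```bash
python3 -m handwheel '{"slide":[[-368.6,254,22],[-368.6,254,22],[-368.6,254,22],[-368.6,254,22],[-368.6,254,22],[-368.6,254,22],[-368.6,254,22],[-368.6,254,22],[-368.6,254,22],[-368.6,254,22],[-368.6,254,22],[-368.6,254,22],[-368.6,254,22],[-368.6,254,22]],"rotation":[[0,0,21.9],[0,0,21.9],[0,0,21.9],[0,0,21.9],[0,0,21.9],[0,0,21.9],[0,0,21.9],[0,0,21.9],[0,0,21.9],[0,0,21.9],[0,0,21.9],[0,0,21.9],[0,0,21.9],[0,0,21.9]],"grip":[1,1,1,1,1,1,1,1,1,1,1,1,1,1]}'
python3 - <<'E'
from h import *
go(498,-351,191.4,9.5)
snap("wrist","w4")
E
```

```text
t: 11.1
eef_pos: [496.8, -349.9, 268.7]
ee_rot: [-3.13, -0.263, -0.0]
wrist_force: [0.4, -0.1, -2.7]
gripper_width: 39.1
grip_force: 61.1
t 11.1 th 9.6 pos [ 496.8 -349.9  268.7] w 39.1 slide [ 1.   1.3 77.3] turn 0.1 tilt [ 0. -0.]
```

View pics/w4.png

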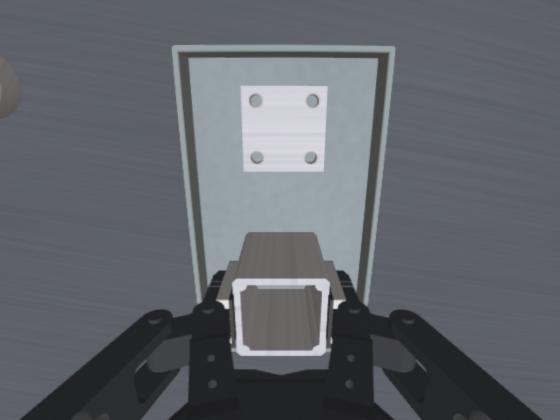

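The plate lies square in the tray at (284,128). The stub is upright in the grip at (282,317). Lower it.

```bash
python3 -m handwheel '{"slide":[[1,1,35],[1,1,58],[1,1,70],[1,1,74],[1,1,75],[1,1,76],[1,1,76],[1,1,76]],"rotation":[[0,0,0],[0,0,0],[0,0,0],[0,0,0],[0,0,0],[0,0,0],[0,0,0],[0,0,0]],"grip":[1,1,1,1,1,1,1,1]}'
```

```text
t: 11.95
eef_pos: [497.5, -352.3, 194.0]
ee_rot: [3.129, 0.259, 0.002]
wrist_force: [0.6, 0.2, -0.4]
gripper_width: 39.3
grip_force: 61.1
```

```bash
python3 -m handwheel '{"slide":[[0,0,0.5],[0,0,0.5],[0,0,0.5],[0,0,0.5],[0,0,0.5],[0,0,-35],[0,0,-80],[0,0,-110],[0,0,-110],[0,0,-110]],"rotation":[[0,0,0],[0,0,0],[0,0,0],[0,0,0],[0,0,0],[0,0,0],[0,0,0],[0,0,0],[0,0,0],[0,0,0]],"grip":[1,-0.5,-0.5,-0.5,-0.5,-0.5,-0.5,-0.5,-0.5,-0.5]}'
python3 - <<'E'
from h import *
go(440,71,300,17)
E
```

```text
t: 12.95
eef_pos: [497.3, -352.1, 303.8]
ee_rot: [3.129, 0.259, 0.002]
wrist_force: [-0.5, -0.1, -0.4]
gripper_width: 64.2
grip_force: 0.0
t 12.9 th 9.5 pos [ 497.3 -352.1  303.8] w 64.2 slide [  13.2 -426.7    3.1] turn -7.5 tilt [0.001 0.002]
```

```bash
python3 -m handwheel '{"slide":[[13,-426.7,3],[13,-426.7,3],[13,-426.7,3],[13,-426.7,3],[13,-426.7,3],[13,-426.7,3],[13,-426.7,3],[13,-426.7,3],[13,-426.7,3],[13,-426.7,3],[13,-426.7,3],[13,-426.7,3],[13,-426.7,3],[13,-426.7,3]],"rotation":[[0,0,-7.5],[0,0,-7.5],[0,0,-7.5],[0,0,-7.5],[0,0,-7.5],[0,0,-7.5],[0,0,-7.5],[0,0,-7.5],[0,0,-7.5],[0,0,-7.5],[0,0,-7.5],[0,0,-7.5],[0,0,-7.5],[0,0,-7.5]],"grip":[-1,-1,-1,-1,-1,-1,-1,-1,-1,-1,-1,-1,-1,-1]}'
python3 - <<'E'
from h import *
d=snap("wrist","w5")
go(440,71,160,17)
for c in blobs(d,200,60,30000): print(c.mean(0).round(),len(c),"z5",rect(cast(d,c,5)),"z25",rect(cast(d,c,25)))
E
```

```text
t: 14.35
eef_pos: [440.0, 70.0, 299.5]
ee_rot: [3.107, 0.46, -0.001]
wrist_force: [-0.1, 0.5, 0.1]
gripper_width: 85.3
grip_force: 0.0
t 14.4 th 16.9 pos [440.   70.1 299.6] w 85.7 slide [  0.3  -0.9 139.6] turn -0.1 tilt [-0.  0.]
[429. 266.] 102 z5 (array([421.7, -90.1]), array([38.2, 37.8]), -18.9) z25 (array([429.1, -76.2]), array([35.3, 34.9]), -18.9)
[251. 213.] 105 z5 (array([423.4,  93.4]), array([47.9,  4.9]), 17.6) z25 (array([430.7,  93.4]), array([44.3,  4.6]), 17.6)
[304. 213.] 105 z5 (array([438.5,  46.9]), array([47.8,  4.7]), 18.2) z25 (array([444.6,  50.5]), array([44.2,  4.3]), 18.2)
[277. 206.] 175 z5 (array([437.6,  72. ]), array([44.2, 39.8]), 16.9) z25 (array([443.8,  73.7]), array([40.9, 36.8]), 16.9)
[535. 137.] 259 z5 (array([ 563.9, -126.1]), array([51. , 43.8]), 32.8) z25 (array([ 560.6, -109.5]), array([47.1, 40.5]), 32.8)
[412. 100.] 220 z5 (array([557.4,  -9.5]), array([91.5, 30.3]), 62.4) z25 (array([554.5,  -1.7]), array([84.6, 28. ]), 62.4)
[254.  31.] 177 z5 (array([568.7, 130.6]), array([50.7, 30.2]), -42.1) z25 (array([565. , 127.8]), array([46.8, 27.9]), -42.1)
```

View pics/w5.png

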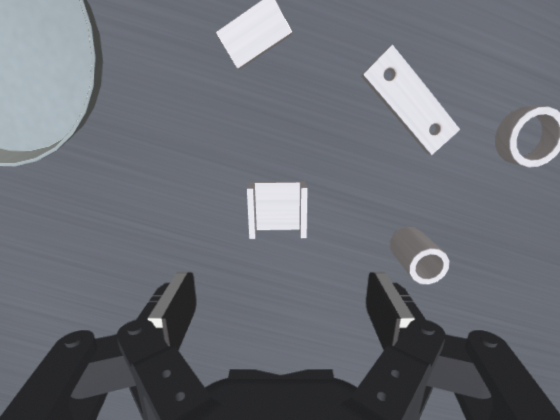

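The channel sits between the fingers, with its flange tops at (251,213) and (304,213). That gives a centre of (437.7, 72) and a heading of 17.5°.

```bash
python3 -m handwheel '{"slide":[[-1.6,-2.5,40],[-1.6,-2.5,80],[-1.6,-2.5,105],[-1.6,-2.5,120],[-1.6,-2.5,126],[-1.6,-2.5,126],[-1.6,-2.5,126],[-1.6,-2.5,126],[-1.6,-2.5,126],[-1.6,-2.5,126],[-1.6,-2.5,126],[-1.6,-2.5,126],[-1.6,-2.5,126]],"rotation":[[0,0,-0.5],[0,0,-0.5],[0,0,-0.5],[0,0,-0.5],[0,0,-0.5],[0,0,-0.5],[0,0,-0.5],[0,0,-0.5],[0,0,-0.5],[0,0,-0.5],[0,0,-0.5],[0,0,-0.5],[0,0,-0.5]],"grip":[-1,-1,-1,-1,-1,-1,1,1,1,1,1,1,1]}' 60
python3 -m handwheel '{"slide":[[0,0,-20],[0,0,-60],[0,0,-105],[0,0,-105]],"rotation":[[0,0,0],[0,0,0],[0,0,0],[0,0,0]],"grip":[1,1,1,1]}'
python3 -c "
from h import *
go(427,-363,272,9.5)"
```

```text
t: 15.7
eef_pos: [438.4, 72.9, 175.3]
ee_rot: [3.105, 0.477, 0.005]
wrist_force: [0.2, -0.3, 6.3]
gripper_width: 49.0
grip_force: 64.9
t: 16.1
eef_pos: [439.5, 73.0, 285.4]
ee_rot: [3.103, 0.477, 0.021]
wrist_force: [-0.2, -0.8, -0.9]
gripper_width: 48.5
grip_force: 64.3
t 16.1 th 17.5 pos [439.5  73.  285.4] w 48.5 slide [-143.1  412.1   13. ] turn 8.0 tilt [0.013 0.004]
```

```bash
python3 -m handwheel '{"slide":[[-143,412,10],[-143,412,10],[-143,412,10],[-143,412,10],[-143,412,10],[-143,412,10],[-143,412,10],[-143,412,10],[-143,412,10],[-143,412,10],[-143,412,10],[-143,412,10],[-143,412,10],[-143,412,10]],"rotation":[[0,0,8],[0,0,8],[0,0,8],[0,0,8],[0,0,8],[0,0,8],[0,0,8],[0,0,8],[0,0,8],[0,0,8],[0,0,8],[0,0,8],[0,0,8],[0,0,8]],"grip":[1,1,1,1,1,1,1,1,1,1,1,1,1,1]}'
python3 - <<'E'
from h import *
go(427,-363,178.3,9.5)
snap("wrist","w6")
E
```

```text
t: 17.5
eef_pos: [425.1, -361.9, 268.8]
ee_rot: [-3.131, -0.262, -0.0]
wrist_force: [-0.5, 0.5, -1.7]
gripper_width: 48.9
grip_force: 64.2
t 17.5 th 9.6 pos [ 425.1 -361.9  268.8] w 48.9 slide [ 1.7  1.4 90.5] turn 0.1 tilt [ 0. -0.]
```

View pics/w6.png

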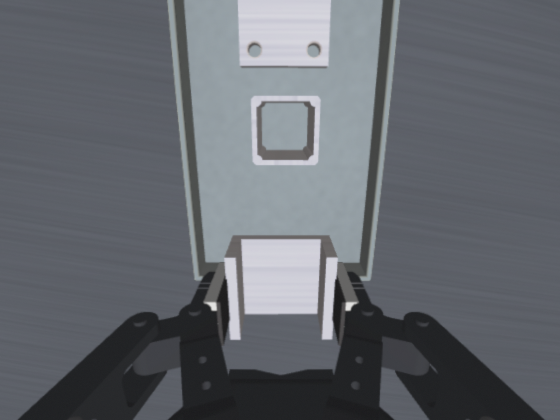

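The stub stands upright at (285,130). The tray's near wall shows at about row 270, so I'll check that against the channel's target.

Run:
```python
from h import *
d=load("w6")
print("near rim",cast(d,[[200,264],[368,264],[285,268]],25),"stub",cast(d,[[285,130]],53),"stubpred px of channel spot",proj(d,[[427,-363,3],[404,-367,3],[382.6,-370,25]]))
```

```text
near rim [[ 381.75748689 -304.72621726]
 [ 404.05578057 -436.30811419]
 [ 389.65130073 -371.86054047]] stub [[ 495.96514619 -352.91671621]] stubpred px of channel spot [[281.83070343 213.47556385]
 [281.90707273 239.5120822 ]
 [281.20643216 275.3144618 ]]
```

```bash
python3 -m handwheel '{"slide":[[4,1.5,40],[4,1.5,68],[4,1.5,80],[4,1.5,85],[4,1.5,88],[4,1.5,88.5],[4,1.5,88.5],[4,1.5,88.5]],"rotation":[[0,0,0],[0,0,0],[0,0,0],[0,0,0],[0,0,0],[0,0,0],[0,0,0],[0,0,0]],"grip":[1,1,1,1,1,1,1,1]}'
```

```text
t: 18.35
eef_pos: [429.3, -364.2, 181.5]
ee_rot: [3.129, 0.259, 0.002]
wrist_force: [-0.3, -0.1, -2.4]
gripper_width: 48.9
grip_force: 64.2
```

```bash
python3 -m handwheel '{"slide":[[0,0,1.5],[0,0,3],[0,0,3],[0,0,3]],"rotation":[[0,0,0],[0,0,0],[0,0,0],[0,0,0]],"grip":[1,1,1,1]}'
```

```text
t: 18.75
eef_pos: [429.2, -364.1, 178.3]
ee_rot: [3.13, 0.259, 0.001]
wrist_force: [-2.2, 1.3, 5.3]
gripper_width: 48.7
grip_force: 64.8
```

Contact (force went from −2.4 to +5.3 N). Release, lift and go to the bar.

```bash
python3 -m handwheel '{"slide":[[0,0,0],[0,0,0],[0,0,0],[0,0,0],[0,0,-35],[0,0,-80],[0,0,-120],[0,0,-120],[0,0,-120]],"rotation":[[0,0,0],[0,0,0],[0,0,0],[0,0,0],[0,0,0],[0,0,0],[0,0,0],[0,0,0],[0,0,0]],"grip":[-0.65,-0.65,-0.65,-0.65,-0.65,-0.65,-0.65,-0.65,-0.65]}'
python3 - <<'E'
from h import *
go(557,-7.3,290,62.5)
E
```

```text
t: 19.65
eef_pos: [429.2, -364.0, 298.7]
ee_rot: [3.128, 0.259, 0.003]
wrist_force: [0.3, -0.0, -0.3]
gripper_width: 70.4
grip_force: 0.0
t 19.6 th 9.5 pos [ 429.2 -364.   298.7] w 70.4 slide [ 184.7 -330.8    8.1] turn -53.0 tilt [0.002 0.003]
```

```bash
python3 -m handwheel '{"slide":[[184.7,-331,8],[184.7,-331,8],[184.7,-331,8],[184.7,-331,8],[184.7,-331,8],[184.7,-331,8],[184.7,-331,8],[184.7,-331,8],[184.7,-331,8],[184.7,-331,8],[184.7,-331,8],[184.7,-331,8],[184.7,-331,8]],"rotation":[[0,0,-53],[0,0,-53],[0,0,-53],[0,0,-53],[0,0,-53],[0,0,-53],[0,0,-53],[0,0,-53],[0,0,-53],[0,0,-53],[0,0,-53],[0,0,-53],[0,0,-53]],"grip":[-0.5,-0.5,-0.5,-0.5,-0.5,-0.5,-0.5,-0.5,-0.5,-0.5,-0.5,-0.5,-0.5]}'
python3 - <<'E'
from h import *
d=snap("wrist","w7")
go(557,-7.3,172,62.5)
for c in blobs(d,200,300,30000):
    if np.hypot(*(cast(d,[c.mean(0)],10)[0]-[557,-7]))<30: print(c.mean(0).round(),rect(cast(d,c,10)))
snap("side","sd7")
E
```

```text
t: 20.95
eef_pos: [556.5, -8.1, 289.1]
ee_rot: [2.688, 1.627, -0.0]
wrist_force: [-0.1, -0.8, -0.0]
gripper_width: 64.0
grip_force: 0.0
t 21.0 th 62.4 pos [556.6  -8.  289.2] w 63.7 slide [9.000e-01 1.000e-01 1.172e+02] turn -0.1 tilt [-0.  0.]
[280. 206.] (array([556.4,  -7.7]), array([89.3, 29.8]), 62.6)
```

```bash
python3 -m handwheel '{"slide":[[0.3,0,40],[0.3,0,75],[0.3,0,100],[0.3,0,112],[0.3,0,115],[0.3,0,115],[0.3,0,115],[0.3,0,115],[0.3,0,115],[0.3,0,115],[0.3,0,115],[0.3,0,115],[0.3,0,115]],"rotation":[[0,0,0],[0,0,0],[0,0,0],[0,0,0],[0,0,0],[0,0,0],[0,0,0],[0,0,0],[0,0,0],[0,0,0],[0,0,0],[0,0,0],[0,0,0]],"grip":[-0.5,-0.5,-0.5,-0.5,-0.5,-0.5,1,1,1,1,1,1,1]}' 60
python3 -m handwheel '{"slide":[[0,0,-20],[0,0,-60],[0,0,-105],[0,0,-105],[0,0,-105]],"rotation":[[0,0,0],[0,0,0],[0,0,0],[0,0,0],[0,0,0]],"grip":[1,1,1,1,1]}'
python3 -c "
from h import *
t=np.radians(62.5-90);u=np.array([np.cos(t),np.sin(t)])
b=np.array([502,329])
print(b-25*u,b+36*u)
go(*(b-25*u),270,62.5)"
```

```text
t: 22.35
eef_pos: [557.6, -6.8, 176.2]
ee_rot: [2.684, 1.628, 0.004]
wrist_force: [-0.6, 0.7, 6.0]
gripper_width: 28.0
grip_force: 60.4
t: 22.85
eef_pos: [557.0, -6.7, 280.3]
ee_rot: [2.685, 1.628, 0.003]
wrist_force: [-0.8, -0.1, -2.6]
gripper_width: 27.8
grip_force: 59.7
[479.82472917 340.54371533] [533.93238999 312.37704992]
t 22.9 th 62.5 pos [557.   -6.7 280.3] w 27.8 slide [ 272.3 -228.9   10. ] turn -0.0 tilt [0.001 0.002]
```

```bash
python3 -m handwheel '{"slide":[[272,-229,8],[272,-229,8],[272,-229,8],[272,-229,8],[272,-229,8],[272,-229,8],[272,-229,8],[272,-229,8],[272,-229,8],[272,-229,8],[272,-229,8],[272,-229,8]],"rotation":[[0,0,0],[0,0,0],[0,0,0],[0,0,0],[0,0,0],[0,0,0],[0,0,0],[0,0,0],[0,0,0],[0,0,0],[0,0,0],[0,0,0]],"grip":[1,1,1,1,1,1,1,1,1,1,1,1]}'
python3 - <<'E'
from h import *
go(479.8,340.5,179.2,62.5)
snap("wrist","w8")
E
```

```text
t: 24.05
eef_pos: [480.1, 338.9, 270.9]
ee_rot: [2.688, 1.626, -0.001]
wrist_force: [0.7, -1.0, -1.0]
gripper_width: 27.9
grip_force: 59.9
t 24.1 th 62.3 pos [480.1 338.9 270.9] w 27.9 slide [ 1.4 -1.  91.7] turn -0.2 tilt [-0.001 -0.   ]
```

View pics/w8.png

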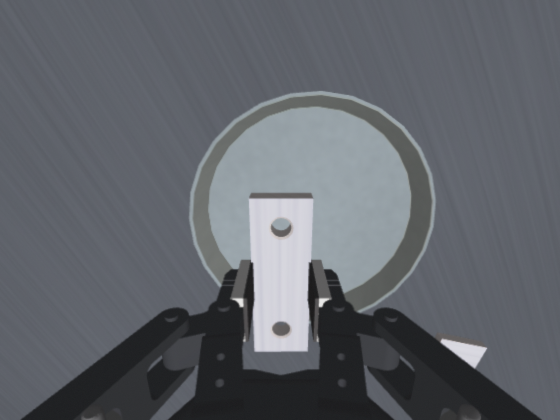

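The bar is level in the grip at (281,270), with the dish offset to the right as planned. Lower it.

```bash
python3 -m handwheel '{"slide":[[1.4,-1,40],[1.4,-1,70],[1.4,-1,83],[1.4,-1,88],[1.4,-1,90],[1.4,-1,90],[1.4,-1,90],[1.4,-1,90]],"rotation":[[0,0,0],[0,0,0],[0,0,0],[0,0,0],[0,0,0],[0,0,0],[0,0,0],[0,0,0]],"grip":[1,1,1,1,1,1,1,1]}'
```

```text
t: 24.9
eef_pos: [479.7, 342.4, 182.7]
ee_rot: [2.686, 1.629, 0.004]
wrist_force: [-0.1, 0.5, -2.3]
gripper_width: 28.0
grip_force: 59.9
```

```bash
python3 -m handwheel '{"slide":[[0,0,1.5],[0,0,3],[0,0,3.5],[0,0,3.5],[0,0,3.5]],"rotation":[[0,0,0],[0,0,0],[0,0,0],[0,0,0],[0,0,0]],"grip":[1,1,1,1,1]}'
```

```text
t: 25.4
eef_pos: [479.5, 342.2, 179.3]
ee_rot: [2.686, 1.629, 0.002]
wrist_force: [-3.2, -2.2, 6.3]
gripper_width: 28.0
grip_force: 60.8
```

```bash
python3 -m handwheel '{"slide":[[0,0,0],[0,0,0],[0,0,0],[0,0,0],[0,0,-35],[0,0,-80],[0,0,-120],[0,0,-120],[0,0,-120]],"rotation":[[0,0,0],[0,0,0],[0,0,0],[0,0,0],[0,0,0],[0,0,0],[0,0,0],[0,0,0],[0,0,0]],"grip":[-0.2,-0.2,-0.2,-0.2,-0.2,-0.2,-0.2,-0.2,-0.2]}'
python3 - <<'E'
from h import *
go(439,-59.4,300,152.4)
E
```

```text
t: 26.3
eef_pos: [479.5, 342.2, 299.2]
ee_rot: [2.686, 1.629, 0.005]
wrist_force: [-0.2, 0.6, -0.6]
gripper_width: 51.1
grip_force: 0.0
t 26.3 th 62.5 pos [479.5 342.2 299.2] w 51.1 slide [-374.8  149.7   -1.5] turn -89.9 tilt [0.003 0.002]
```

```bash
python3 -m handwheel '{"slide":[[-375,150,0],[-375,150,0],[-375,150,0],[-375,150,0],[-375,150,0],[-375,150,0],[-375,150,0],[-375,150,0],[-375,150,0],[-375,150,0],[-375,150,0],[-375,150,0],[-375,150,0],[-375,150,0],[-375,150,0]],"rotation":[[0,0,-90],[0,0,-90],[0,0,-90],[0,0,-90],[0,0,-90],[0,0,-90],[0,0,-90],[0,0,-90],[0,0,-90],[0,0,-90],[0,0,-90],[0,0,-90],[0,0,-90],[0,0,-90],[0,0,-90]],"grip":[-0.6,-0.6,-0.6,-0.6,-0.6,-0.6,-0.6,-0.6,-0.6,-0.6,-0.6,-0.6,-0.6,-0.6,-0.6]}'
python3 - <<'E'
from h import *
d=snap("wrist","w9")
for c in blobs(d,200,200,30000):
    p=rect(cast(d,c,50))
    if np.hypot(*(p[0]-[439,-59]))<30: print(c.mean(0).round(),p); go(*p[0],185,152.4)
E
```

```text
t: 27.8
eef_pos: [438.8, -59.7, 296.8]
ee_rot: [-0.748, -3.049, 0.0]
wrist_force: [0.6, 0.2, -0.7]
gripper_width: 68.2
grip_force: 0.0
[282. 223.] (array([438.4, -58.9]), array([32.1, 32.1]), 61.3)
t 27.9 th 152.4 pos [438.8 -59.6 297.1] w 68.2 slide [  0.6   0.5 112.1] turn 0.0 tilt [ 0.001 -0.   ]
```

```bash
python3 -m handwheel '{"slide":[[0.6,0.5,40],[0.6,0.5,75],[0.6,0.5,100],[0.6,0.5,109],[0.6,0.5,109],[0.6,0.5,109],[0.6,0.5,109],[0.6,0.5,109],[0.6,0.5,109],[0.6,0.5,109],[0.6,0.5,109],[0.6,0.5,109]],"rotation":[[0,0,0],[0,0,0],[0,0,0],[0,0,0],[0,0,0],[0,0,0],[0,0,0],[0,0,0],[0,0,0],[0,0,0],[0,0,0],[0,0,0]],"grip":[-0.6,-0.6,-0.6,-0.6,-0.6,1,1,1,1,1,1,1]}' 60
python3 -m handwheel '{"slide":[[0,0,-20],[0,0,-60],[0,0,-105],[0,0,-105],[0,0,-105]],"rotation":[[0,0,0],[0,0,0],[0,0,0],[0,0,0],[0,0,0]],"grip":[1,1,1,1,1]}'
python3 -c "
from h import *
go(534,312,290,152.4)"
```

```text
t: 29.05
eef_pos: [439.7, -59.4, 190.8]
ee_rot: [0.746, 3.047, -0.0]
wrist_force: [-1.0, -0.1, 6.5]
gripper_width: 32.2
grip_force: 59.9
t: 29.55
eef_pos: [438.8, -59.2, 294.8]
ee_rot: [0.747, 3.049, -0.0]
wrist_force: [0.4, 0.3, -2.4]
gripper_width: 32.3
grip_force: 59.8
t 29.6 th 152.5 pos [438.8 -59.2 294.8] w 32.3 slide [ 87.1 373.1   4.7] turn 0.1 tilt [-0.003  0.   ]
```

```bash
python3 -m handwheel '{"slide":[[87,373,5],[87,373,5],[87,373,5],[87,373,5],[87,373,5],[87,373,5],[87,373,5],[87,373,5],[87,373,5],[87,373,5],[87,373,5],[87,373,5],[87,373,5]],"rotation":[[0,0,0],[0,0,0],[0,0,0],[0,0,0],[0,0,0],[0,0,0],[0,0,0],[0,0,0],[0,0,0],[0,0,0],[0,0,0],[0,0,0],[0,0,0]],"grip":[1,1,1,1,1,1,1,1,1,1,1,1,1]}'
python3 - <<'E'
from h import *
go(534,312,193.8,152.4)
snap("wrist","w10")
E
```

```text
t: 30.85
eef_pos: [533.9, 310.7, 288.7]
ee_rot: [-0.75, -3.051, 0.0]
wrist_force: [0.6, -0.6, -1.7]
gripper_width: 31.9
grip_force: 60.2
t 30.9 th 152.4 pos [533.9 310.7 288.7] w 31.9 slide [ 0.5  1.3 94.9] turn -0.0 tilt [-0. -0.]
```

View pics/w10.png

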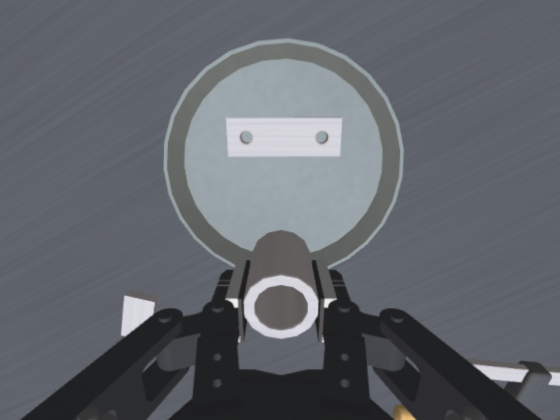

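The bar lies flat in the dish at (284,137), and the sleeve is upright in the grip. Lower it.

```bash
python3 -m handwheel '{"slide":[[0.5,0.5,40],[0.5,0.5,72],[0.5,0.5,86],[0.5,0.5,92],[0.5,0.5,94],[0.5,0.5,94],[0.5,0.5,94],[0.5,0.5,94]],"rotation":[[0,0,0],[0,0,0],[0,0,0],[0,0,0],[0,0,0],[0,0,0],[0,0,0],[0,0,0]],"grip":[1,1,1,1,1,1,1,1]}'
```

```text
t: 31.7
eef_pos: [534.2, 312.8, 196.4]
ee_rot: [0.747, 3.049, 0.003]
wrist_force: [-0.2, 0.2, -1.0]
gripper_width: 32.0
grip_force: 60.2
```

```bash
python3 -m handwheel '{"slide":[[0,0,1.5],[0,0,2.5],[0,0,2.5],[0,0,2.5]],"rotation":[[0,0,0],[0,0,0],[0,0,0],[0,0,0]],"grip":[1,1,1,1]}'
```

```text
t: 32.1
eef_pos: [534.0, 312.7, 193.8]
ee_rot: [0.747, 3.05, 0.002]
wrist_force: [-1.6, -1.5, 5.2]
gripper_width: 31.9
grip_force: 61.0
```

```bash
python3 -m handwheel '{"slide":[[0,0,0],[0,0,0],[0,0,0],[0,0,0],[0,0,-35],[0,0,-80],[0,0,-125],[0,-50,-160],[0,-100,-180],[0,-150,-180],[0,-200,-180],[0,-200,-180],[0,-200,-180]],"rotation":[[0,0,0],[0,0,0],[0,0,0],[0,0,0],[0,0,0],[0,0,0],[0,0,0],[0,0,0],[0,0,0],[0,0,0],[0,0,0],[0,0,0],[0,0,0]],"grip":[-0.35,-0.35,-0.35,-0.35,-0.35,-0.35,-0.35,-0.35,-0.35,-0.35,-0.35,-0.35,-0.35]}'
python3 - <<'E'
from h import *
d=snap("scene","s11");e=snap("side","sd11")
a=cv2.imread("pics/s11.png")[100:350,40:440];b=cv2.imread("pics/sd11.png")[140:350,100:440]
cv2.imwrite("pics/final.png",np.vstack([cv2.resize(a,(480,300)),cv2.resize(b,(480,296))]))
E
```

```text
t: 33.4
eef_pos: [440.6, 133.9, 372.5]
ee_rot: [0.751, 3.049, 0.001]
wrist_force: [0.3, -1.0, -0.3]
gripper_width: 57.7
grip_force: 0.0
```

View pics/final.png

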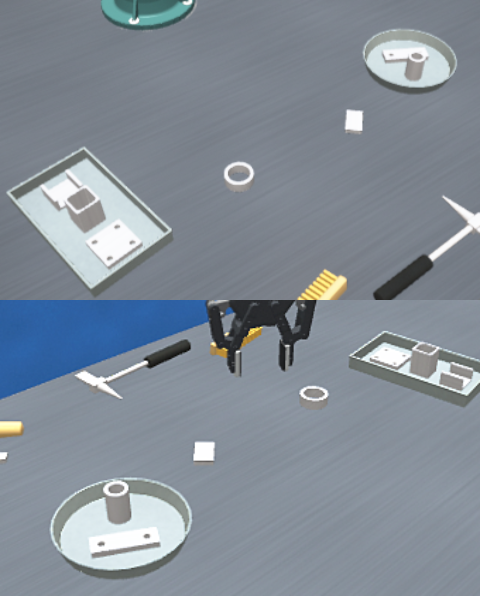

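In both views the plate, stub and channel rest flat in the tray and the bar and sleeve in the dish. The spares are untouched and the gripper is clear.

```bash
python3 -c "
from plant import *
print(sign_off())"
```

```text
the job is handed in; nothing more can be done
None
```

Both weld kits are made up and the job is handed in: the plate, stub and channel are in the tray and the bar and sleeve are in the dish, all resting flat, with the collar and offcut left untouched on the bench, at about 33 s of the 128 s limit.

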